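# Fit up the two leak-test ports

## Task

Fit up the two vacuum test ports for a leak check with the parts that lie on the open bench in front of the robot (not those in the tray behind), each part lying level and centred on the one below. On the small port lay the small black-sealed centring ring, on it stand the nipple, flange down as it stands now, and cap the nipple's open top with the white plastic puck; on the large port lay the large orange centring ring and on it the large blank. Leave the small blank, the spare, where it lies.

Things in the scene. Friction and masses are not known exactly. Their poses are not given: they have to be found in the camera images.
- large_port_top (a point): Centre of the flat top face of the large port: an aluminium flanged stub fixed to the bench, 32 mm high; top flange 55 mm across with a bore 35 mm across, bolted round foot 76 mm across and 8 mm high. z up.
- small_port_top (a point): Centre of the flat top face of the small port: the same kind of fixed stub, 32 mm high; top flange 40 mm across with a bore 20 mm across, bolted round foot 62 mm across and 8 mm high. z up.
- small_ring_mid (a point): Centre (half-way up) of the small centring ring: black rubber seal round a metal ring, 43 mm outside, 8 mm thick, lying flat on the bench. Loose, about 30 g. z up.
- nipple_mid (a point): Centre (half-way up) of the half nipple: a short bare-metal tube standing on its flange with its open end up, 42 mm high, flange 40 mm across. To the gripper and to what is laid on it it is a solid upright cylinder 40 mm across over its full height. Loose, about 90 g. z up.
- puck_mid (a point): Centre (half-way up) of the white plastic puck with one small dark dot on top, a disc 43 mm across and 10 to 11 mm thick, lying flat on the bench. Loose, about 30 g. z up.
- large_ring_mid (a point): Centre (half-way up) of the large centring ring: orange seal round a metal ring with an open middle 37 mm across, 55 mm outside, 10 mm thick, lying flat on the bench. Loose, about 40 g. z up.
- large_blank_mid (a point): Centre (half-way up) of the large blank: a bare-metal round cover with a small knob on top, 55 mm across, 17 mm high with its knob, standing on its flat face. To the gripper it is a solid upright cylinder 55 mm across over its full height. Loose, about 105 g. z up.
- small_blank_mid (a point): Centre (half-way up) of the small blank, a spare to be left alone: same shape as the large blank, but 40 mm across and 16 mm high. Loose. z up.
Not all that is in view belongs to the job. Of the things like the part that bears puck_mid, leave any that is pink or yellow; of the rest the larger one is meant.

How it is judged (in metres and radians):
At the end, for the whole second after the job is handed in: Small port: small black ring, nipple, white puck, from the bottom up; large port: large orange ring, then large blank. Each within 10 mm of the centre of what it lies on, at its seated height within 4 mm, level within 7 degrees, at rest. The small blank lies within 30 mm of where it was (horizontal distance between small_ring_mid and small_port_top below 0.01 m and z of small_ring_mid in the frame of small_port_top between 0 and 0.008 m and angle between each of small_ring_mid, nipple_mid, puck_mid, large_ring_mid, large_blank_mid's own z axis and vertical below 0.12 rad and horizontal distance between nipple_mid and small_ring_mid below 0.01 m and z of nipple_mid in the frame of small_ring_mid between 0.021 and 0.029 m and horizontal distance between puck_mid and nipple_mid below 0.01 m and z of puck_mid in the frame of nipple_mid between 0.022 and 0.03 m and horizontal distance between large_ring_mid and large_port_top below 0.01 m and z of large_ring_mid in the frame of large_port_top between 0.001 and 0.009 m and horizontal distance between large_blank_mid and large_ring_mid below 0.01 m and z of large_blank_mid in the frame of large_ring_mid between 0.0095 and 0.0175 m and linear speed of each of small_ring, nipple, puck, large_ring, large_blank below 0.01 m/s); the robot touches nothing.
It fails at once if the spare small blank is moved more than 30 mm (distance of small_blank_mid from where it was at the start of the episode above 0.03 m).
It also fails if it takes over 136 s, if anything falls off the work surface, if the arm or the gripper's body presses on something with over 40 N, if the wrist force passes 120 N, or if a joint passes its speed limit or range.

## Robot

A 6-joint arm with a two-finger parallel gripper is mounted at the origin on a cart in front of the work surface, level with it; the furniture and walls round the work are solid. World frame = base frame: x ahead of the robot, y to its left, z up, the work surface at z = 0. Lengths are in mm, angles in rad, forces in N, time in s.
With the tool pointing down it reaches from about 275 to 1000 mm from the base axis. Payload 8.4 kg.
Tool frame: the origin (TCP) lies at the centre of the arm's flange, where the gripper is bolted on; the fingertips stand 173 mm ahead of it and the grasp point (between the pads) lies 155 mm ahead of it (tcp_to_tips is the distance from the TCP to the fingertips, in mm); z points along the fingers, x is the direction in which the jaws open and shut, and the axes are right-handed (so a half turn about z gives the same grasp; the last joint's range is limited). The gripper opens to 85 mm and grips with 20 to 120 N. Pads are 22 mm wide; open, the fingers measure 114 mm over their backs; the gripper's body (76 mm by 85 mm) begins 54 mm behind the grasp point. The pads swing forward as they close: fully open they stand 13 mm farther back than shut.
Start: joints at [1.31, 0.353, 1.633, -0, 1.155, -0.002], TCP at [159.949, 604.19, 404.681] pointing down, gripper open.
Joint ranges: [-2.63, 2.63], [-0.92, 2.1], [0.06, 2.66], [-1.3, 4.44], [0, 2.69], [-3.02, 3.02]. Speed limits (rad/s): [2.22, 2.22, 2.79, 3.14, 3.14, 3.14].

## Interface

Orientations are given as [roll, pitch, yaw] about the fixed x, y, z axes, in that order (R = Rz(yaw) Ry(pitch) Rx(roll)).
In Python, from rig import sense, grab_frame, camera_info, sign_off, tcp_to_tips gives the robot as it stands.
- The arm moves only by the shell command python3 -m creep 'ROWS' [FORCE]. ROWS is text: rows parted by semicolons, each of 5 numbers parted by spaces: the opening in per cent of the stroke, from 0 (shut) to 100 (fully open), then the shift along the tool's x, y, z in cm, then the turn about the tool's z in degrees. In form: fingers tx ty tz roll; .... A call has 1 to 20 rows; each row is the pose to reach, as a shift and turn from the pose measured when the call began, along the tool's axes at that moment; what a row does not reach only later rows make up. A row lasts 1/10 s, in which the tool goes at most 50 mm and 8.59 degrees, less where a joint would pass 70% of its speed; a pose out of reach is approached as far as the arm can. A call with a gripper value outside its range is refused whole. The fingers move at their own pace and stop on an object; FORCE is the grip in N (left out, the last holds). Time passes only in rows, so rows that repeat a pose let the fingers close. It gives the time, the measured TCP pose, the force and the opening at its end, in the units of the state.
- sense(): the state, without advancing time (a new reading comes with each control period).
- grab_frame(name): name is "side" or "top"; returns (picture, depth): 480x640x3 uint8, blue, green, red; 480x640 float32, mm along the optical axis (not along the pixel's ray), 0 where there is no reading.
- camera_info(name): a dict with "vertical_fov" (degrees; the focal length in pixels is half the picture's height over the tangent of half this angle, whatever the lens; pixels are square), "cx", "cy" (the principal point, pixels), "D" ([k1, k2, p1, p2, k3] as OpenCV has them; the pictures are not rectified), "world_to_cam" (4x4, takes a point from world to camera coordinates). Camera axes: x right, y down, z forward; pixel columns grow to the right and rows downward; lengths in mm; the calibration is good to about 2 mm. A picture is of the moment at which its call begins. camera_info takes no time and is no camera call.
- sign_off(): hands the job in, once; it reports no verdict.
The state is a dict: "clock": time; "qpos": joint angles; "qvel": joint speeds; "joint_efforts": joint torques, N m; "eef_pos": TCP position; "tcp_rot": TCP orientation; "contact_force": force on the tool from outside, world axes, zero at the start; "wrist_torque": the same for the moment, N m; "opening": opening from 0.0 (shut) to 1.0 (fully open).
Only numpy, scipy, OpenCV 4.12 (cv2) and the standard library are available. Lean on these libraries where they do the work, as an engineer would, in place of code of your own. Each camera call takes 0.05 s, during which the arm holds its last target.

## Working session

There is one attempt and no reset: what is moved stays moved. The work goes in short steps, Python scripts to look and compute and a shell command to move; the robot and the scene stay as the last step left them, time stands still between calls to the robot, and variables do not carry over. Pictures are saved under pics/ and viewed, and the job is handed in when it is done.

```bash
ls; mkdir -p pics; python3 - <<'E'
from rig import *
import cv2,numpy as np
print(sense()); print(tcp_to_tips)
for n in("side","top"):
    i=camera_info(n); print(n,i)
    p,d=grab_frame(n); cv2.imwrite(f"pics/{n}0.png",p); np.save(f"{n}0.npy",d)
E
```

```text
pics
{'clock': 0.0, 'qpos': array([ 1.30959933e+00,  3.53615145e-01,  1.63417242e+00,  1.14150367e-05,
        1.15519285e+00, -2.41112430e-03]), 'qvel': array([-0.00011324,  0.00095811,  0.00101359, -0.00032385,  0.00071694,
        0.00022367]), 'joint_efforts': array([-2.64958098e-04, -6.05287957e+01, -3.42044699e+01, -8.42137752e-05,
        9.83874605e-03,  4.76036575e-06]), 'eef_pos': array([159.88136211, 603.94181705, 403.96574342]), 'tcp_rot': array([-3.14157887e+00,  1.38773070e-03,  1.31200585e+00]), 'contact_force': array([ 0.21429077,  0.14897794, -0.02084302]), 'wrist_torque': array([ 0.00438701, -0.03713581, -0.04417274]), 'opening': 1.003462763950991}
173.4
side {'vertical_fov': 49.17667720812851, 'cx': 319.0407485010062, 'cy': 236.6607407955687, 'D': array([0.00850596, 0.        , 0.        , 0.        , 0.        ]), 'world_to_cam': array([[-6.74281934e-01, -7.38421685e-01,  8.79137336e-03,
         3.92381747e+02],
       [-6.09647761e-01,  5.49896293e-01, -5.70914770e-01,
         3.20286585e+02],
       [ 4.16741503e-01, -3.90317157e-01, -8.20962263e-01,
         7.17135770e+02],
       [ 0.00000000e+00,  0.00000000e+00,  0.00000000e+00,
         1.00000000e+00]])}
top {'vertical_fov': 43.88243145873302, 'cx': 320.0151703008099, 'cy': 247.4501344300449, 'D': array([-0.05786618,  0.        ,  0.        ,  0.        ,  0.        ]), 'world_to_cam': array([[-1.95061612e-02, -9.99515736e-01,  2.42446453e-02,
         5.30666931e+01],
       [-9.92758731e-01,  1.64880643e-02, -1.18988424e-01,
         5.31987700e+02],
       [ 1.18531055e-01, -2.63900906e-02, -9.92599593e-01,
         1.04786210e+03],
       [ 0.00000000e+00,  0.00000000e+00,  0.00000000e+00,
         1.00000000e+00]])}
```

View pics/side0.png

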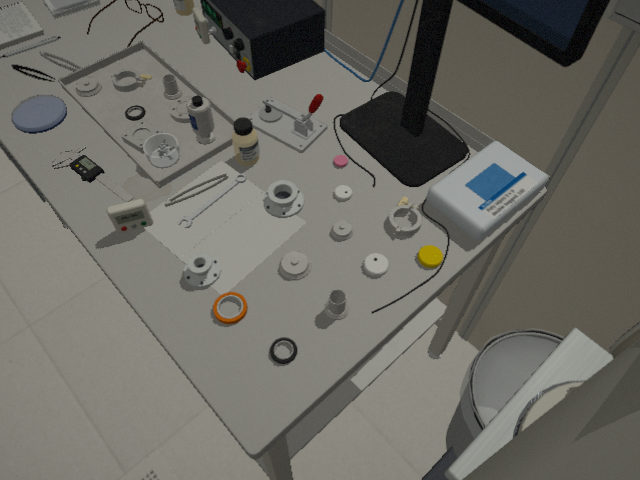

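View pics/top0.png

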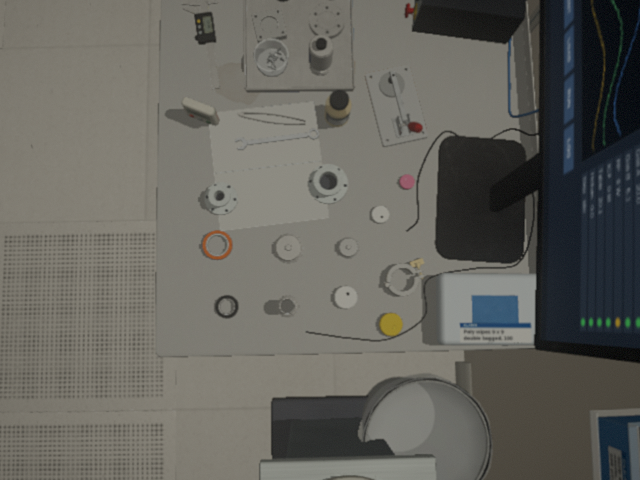

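The pictures show, as (side; top) pixels:
- **Ports:** large at (283,195; 328,182), small at (201,268; 219,197).
- **Rings:** orange at (230,307; 217,245), black at (284,350; 227,307). There is another ring in the tray at side (135,113), which is not for this job.
- **Nipple:** (337,303; 287,306). There is another in the tray at side (171,85).
- **Blanks:** large at (295,264; 287,247), small spare at (342,230; 347,247).
- **Puck-like discs:** pink (340,161; 406,182), small white (343,192; 380,214), large white (376,264; 345,297), yellow (430,256; 391,324). I choose the large white one.

Next I'll crop close and measure.

```bash
cat > h.py <<'E'
from rig import *
import cv2,numpy as np
def K(n):
    i=camera_info(n); f=240/np.tan(np.radians(i["vertical_fov"]/2))
    return np.array([[f,0,i["cx"]],[0,f,i["cy"]],[0,0,1.]]),i["D"],i["world_to_cam"]
def ray(n,u,v,z):
    k,D,T=K(n); p=cv2.undistortPoints(np.array([[[u,v]]],float),k,D)[0,0]
    R=T[:3,:3];t=T[:3,3]; c=-R.T@t; d=R.T@np.array([p[0],p[1],1])
    return c+d*(z-c[2])/d[2]
def proj(n,P):
    k,D,T=K(n); r=cv2.Rodrigues(T[:3,:3])[0]
    return cv2.projectPoints(np.array(P,float).reshape(-1,3),r,T[:3,3],k,D)[0][:,0]
def tri(uv1,uv2):
    A=[]
    C=[];Dd=[]
    for n,(u,v) in(("side",uv1),("top",uv2)):
        a=ray(n,u,v,0);b=ray(n,u,v,100);C.append(a);Dd.append((b-a)/np.linalg.norm(b-a))
    M=sum(np.eye(3)-np.outer(d,d) for d in Dd); y=sum((np.eye(3)-np.outer(d,d))@c for c,d in zip(C,Dd))
    return np.linalg.solve(M,y)
def cloud(n,d):
    k,D,T=K(n); vv,uu=np.mgrid[0:480,0:640]
    p=cv2.undistortPoints(np.stack([uu,vv],-1).reshape(-1,1,2).astype(float),k,D)[:,0]
    z=d.reshape(-1,1); c=np.hstack([p*z,z]); w=(c-T[:3,3])@T[:3,:3]
    return w.reshape(480,640,3)
E
python3 - <<'E'
from h import *
s=cv2.imread("pics/side0.png");t=cv2.imread("pics/top0.png")
a=cv2.resize(s[130:380,170:460],None,fx=2.7,fy=2.4,interpolation=cv2.INTER_CUBIC)
cv2.imwrite("pics/side0c.png",cv2.resize(s[140:370,170:460],(780,600*780//780),interpolation=3))
cv2.imwrite("pics/top0c.png",cv2.resize(t[150:360,190:440],(714,600),interpolation=3))
for n in("side","top"):
    w=cloud(n,np.load(n+"0.npy"))
    for nm,(S,T) in dict(LP=((283,195),(328,182)),SP=((201,268),(219,197)),OR=((230,307),(217,245)),BR=((284,350),(227,307)),NI=((337,303),(287,306)),LB=((295,264),(287,247)),SB=((342,230),(347,247)),PK=((376,264),(345,297)),SW=((343,192),(380,214))).items():
        u,v=S if n=="side" else T
        print(n,nm,w[v,u].round(0), "tri",tri(S,T).round(0))
E
```

```text
side LP [660.  20.  11.] tri [655.  25.  20.]
side SP [618. 229.  32.] tri [631. 227.  15.]
side OR [546. 230.  -1.] tri [543. 232.   7.]
side BR [429. 213.   0.] tri [428. 215.   5.]
side NI [434.  95.  -2.] tri [428. 104.  19.]
side LB [529. 103.  14.] tri [535. 102.   6.]
side SB [529.  -6.  11.] tri [534.  -9.   3.]
side PK [439.  -0.  11.] tri [442.  -2.   5.]
side SW [592. -70.   8.] tri [596. -72.   3.]
top LP [658.  26.  14.] tri [655.  25.  20.]
top SP [632. 228.  16.] tri [631. 227.  15.]
top OR [544. 234.   3.] tri [543. 232.   7.]
top BR [429. 216.  -4.] tri [428. 215.   5.]
top NI [429. 105.   1.] tri [428. 104.  19.]
top LB [536. 104.  20.] tri [535. 102.   6.]
top SB [534.  -6.  18.] tri [534.  -9.   3.]
top PK [443.  -1.  13.] tri [442.  -2.   5.]
top SW [596. -70.  10.] tri [596. -72.   3.]
```

View pics/side0c.png

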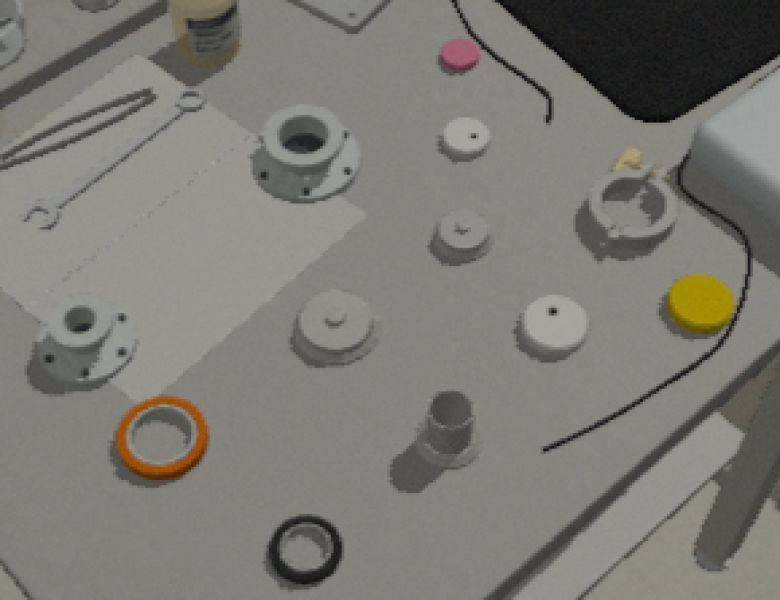

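View pics/top0c.png

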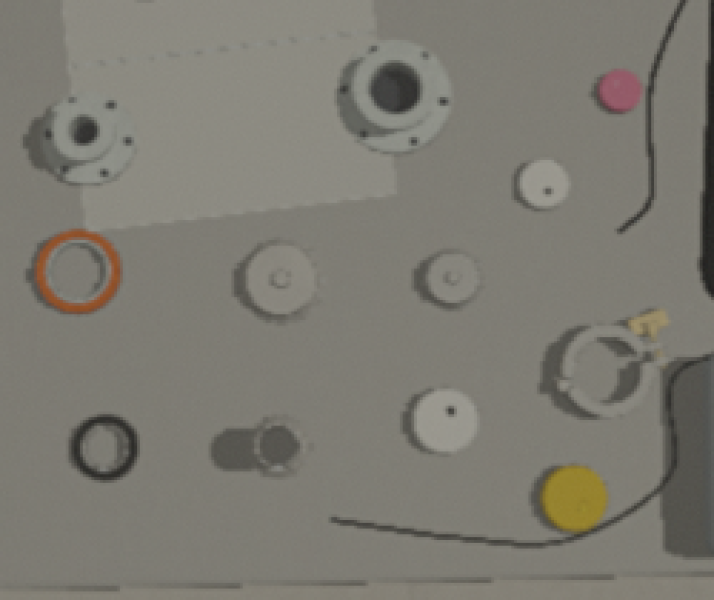

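```bash
cat > meas.py <<'E'
from h import *
# threshold blob in crop around pixel -> fitted ellipse centre
def blob(img,c,r,cond,hole=False):
    u,v=c;s=6
    cr=cv2.resize(img[v-r:v+r,u-r:u+r],None,fx=s,fy=s,interpolation=cv2.INTER_CUBIC)
    m=cond(cr).astype(np.uint8)
    cs,_=cv2.findContours(m,cv2.RETR_EXTERNAL,cv2.CHAIN_APPROX_NONE)
    cs=[x for x in cs if len(x)>30]
    k=max(cs,key=cv2.contourArea); e=cv2.fitEllipse(cv2.convexHull(k))
    return ((e[0][0]+.5)/s-.5+u-r,(e[0][1]+.5)/s-.5+v-r),(e[1][0]/s,e[1][1]/s)
g=lambda c:cv2.cvtColor(c,cv2.COLOR_BGR2GRAY).astype(int)
sat=lambda c:c[...,2].astype(int)-c[...,0]
E
python3 - <<'E'
from meas import *
s=cv2.imread("pics/side0.png");t=cv2.imread("pics/top0.png")
for n,img,L in(("side",s,dict(OR=(230,307),BR=(284,350),PK=(376,264),SW=(343,192),LPb=(281,190),SPb=(200,263))),("top",t,dict(OR=(217,245),BR=(227,307),PK=(345,297),SW=(380,214),LPb=(328,181),SPb=(219,196)))):
    C=dict(OR=(24,lambda c:sat(c)>50,5,5),BR=(18,lambda c:g(c)<70,4,4),PK=(17,lambda c:g(c)>165,10,10),SW=(13,lambda c:g(c)>165,8,8),LPb=(9,lambda c:g(c)<110,32,32),SPb=(6,lambda c:g(c)<110,32,32))
    for k,c in L.items():
        r,f,z,_=C[k]
        try:
            ce,ax=blob(img,c,r,f); P=ray(n,*ce,z)
            k_,D,T=K(n); dist=(T[:3,:3]@P+T[:3,3])[2]
            print(n,k,np.round(ce,1),"mm",P.round(1),"size mm",np.round(np.array(ax)*dist/k_[0,0],1))
        except Exception as e: print(n,k,e)
# clicks from crops: knob of blanks, nipple rim
f=lambda x,y:(x*290/780+170-.3,y*230/600+140-.3)
g2=lambda x,y:(x*250/714+190-.3,y*210/600+150-.3)
for k,a,b,z in(("LB",(337,318),(281,278),17),("SB",(463,229),(452,277),16),("NI",(451,402),(279,445),42),("LP",(305,137),(395,88),32),("SP",(79,318),(84,130),32)):
    print(k,"side",ray("side",*f(*a),z).round(1),"top",ray("top",*g2(*b),z).round(1),"tri",tri(f(*a),g2(*b)).round(1))
E
```

```text
side OR [229.8 307.4] mm [542.2 231.8   5. ] size mm [51.6 56.5]
side BR [283.  350.7] mm [428.1 215.7   4. ] size mm [40.6 42.9]
side PK [379.  258.4] mm [443.6 -12.6  10. ] size mm [3.7 8.1]
side SW [345.3 195. ] mm [584.1 -68.3   8. ] size mm [3.5 7.1]
side LPb [282.4 191.4] mm [653.3  25.4  32. ] size mm [26.9 33.5]
side SPb [199.1 262.2] mm [629.2 224.9  32. ] size mm [16.5 18.9]
top OR [216.9 244.5] mm [544.6 233.6   5. ] size mm [53.9 55.3]
top BR [226.2 306.2] mm [430.5 216.8   4. ] size mm [40.8 42. ]
top PK max() iterable argument is empty
top SW max() iterable argument is empty
top LPb [328.2 180.4] mm [656.4  26.1  32. ] size mm [34.  34.4]
top SPb [219.1 195.1] mm [631.9 225.8  32. ] size mm [18.5 19.9]
LB side [531.6 101.1  17. ] top [536.3 101.6  17. ] tri [535.5 100.4  12.2]
SB side [530.4  -7.4  16. ] top [535.3  -8.4  16. ] tri [534.8  -9.9   9.5]
NI side [429.7 100.5  42. ] top [429.1 103.5  42. ] tri [428.4 103.   47. ]
LP side [650.9  25.7  32. ] top [656.3  26.4  32. ] tri [655.8  24.7  27.4]
SP side [630.3 224.4  32. ] top [631.8 225.8  32. ] tri [631.2 225.   31.9]
```

```bash
python3 -m creep '66 -30.6 36.0 14.0 -14.8;66 -30.6 36.0 14.0 -14.8;66 -30.6 36.0 14.0 -14.8;66 -30.6 36.0 14.0 -14.8;66 -30.6 36.0 14.0 -14.8;66 -30.6 36.0 14.0 -14.8;66 -30.6 36.0 14.0 -14.8;66 -30.6 36.0 14.0 -14.8;66 -30.6 36.0 14.0 -14.8;66 -30.6 36.0 14.0 -14.8;66 -30.6 36.0 14.0 -14.8;66 -30.6 36.0 14.0 -14.8;66 -30.6 36.0 14.0 -14.8;66 -30.6 36.0 14.0 -14.8;66 -30.6 36.0 14.0 -14.8;66 -30.6 36.0 14.0 -14.8' 40
python3 - <<'E'
from meas import *
s=cv2.imread("pics/side0.png")
for th in(130,140,150,160):
  for n,c in(("side",(376,264)),("top",(345,297)),("side",(343,192)),("top",(380,214)),("top",(287,247)),("side",(295,262))):
    img=cv2.imread(f"pics/{n}0.png")
    try:
        ce,ax=blob(img,c,17 if c[1]>220 else 12,lambda x:g(x)>th); P=ray(n,*ce,9);k_,D,T=K(n); d=(T[:3,:3]@P+T[:3,3])[2]
        print(th,n,c,P.round(1),np.round(np.array(ax)*d/k_[0,0],1))
    except Exception as e: pass
for n in("side","top"):
    p,d=grab_frame(n); cv2.imwrite(f"pics/{n}1.png",p)
E
```

```text
clock: 1.7
eef_pos: [429.2, 216.6, 264.7]
tcp_rot: [3.142, 0.001, 1.572]
contact_force: [0.0, -0.4, -0.1]
opening: 0.662
130 top (345, 297) [443.7  -3.2   9. ] [41.5 42.2]
130 top (380, 214) [597.2 -71.4   9. ] [31.6 32.9]
130 top (287, 247) [536.8 101.5   9. ] [42.9 43.6]
130 side (295, 262) [550.6  85.3   9. ] [62.3 72.9]
140 side (376, 264) [441.3  -3.7   9. ] [34.8 41.8]
140 top (345, 297) [443.7  -2.7   9. ] [39.5 40.1]
140 side (343, 192) [593.5 -71.7   9. ] [24.8 33.1]
140 top (380, 214) [597.1 -71.1   9. ] [29.9 30.9]
140 side (295, 262) [536.   98.9   9. ] [37.4 43.7]
150 side (376, 264) [441.4  -3.5   9. ] [33.4 40. ]
150 top (345, 297) [443.8  -2.3   9. ] [36.7 37.1]
150 side (343, 192) [593.4 -71.4   9. ] [23.5 31.4]
150 top (380, 214) [596.9 -70.7   9. ] [27.6 27.7]
150 side (295, 262) [580.2  97.4   9. ] [2.4 4.7]
160 side (376, 264) [441.5  -3.4   9. ] [32.1 38.4]
160 side (343, 192) [593.4 -71.4   9. ] [22.2 29.3]
```

View pics/side1.png

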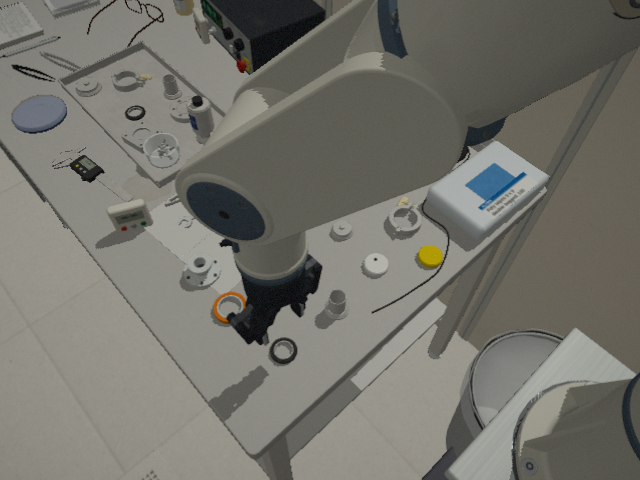

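The gripper hangs open over the black ring at (284,350), with its jaws along y. I'll descend.

```bash
python3 -m creep '66 0 0 4 0;66 0 0 7 0;66 0 0 8.4 0;66 0 0 8.8 0;66 0 0 9.1 0;66 0 0 9.1 0;66 0 0 9.1 0'; python3 - <<'E'
from meas import *
p,d=grab_frame("side"); cv2.imwrite("pics/side2.png",cv2.resize(p[220:380,180:380],(750,600),interpolation=3))
E
```

```text
clock: 2.5
eef_pos: [429.7, 216.4, 174.4]
tcp_rot: [3.14, 0.0, 1.571]
contact_force: [0.0, -1.2, 0.3]
opening: 0.658
```

View pics/side2.png

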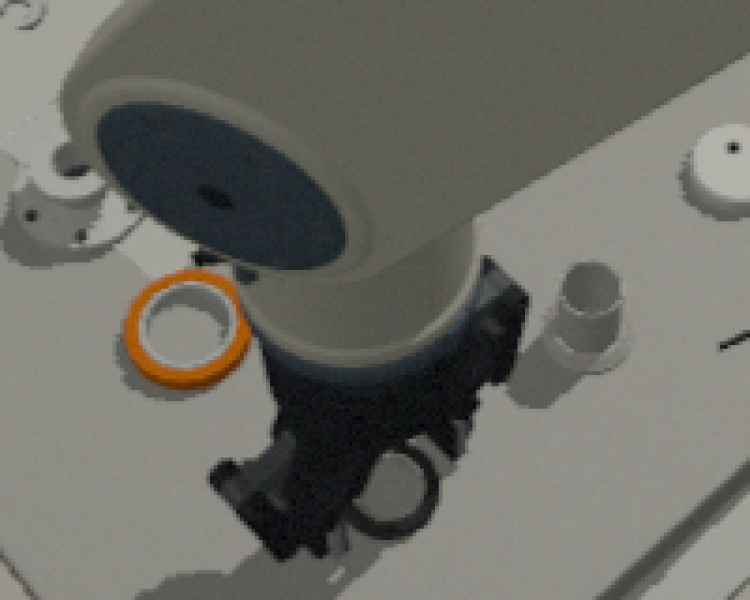

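```bash
python3 -m creep '66 0 0 0.2 0;66 0 0 0.3 0;40 0 0 0.3 0;40 0 0 0.3 0;40 0 0 0.3 0;40 0 0 0.3 0;40 0 0 0.3 0;40 0 0 0.3 0'
```

```text
clock: 3.35
eef_pos: [429.8, 216.5, 171.9]
tcp_rot: [3.14, 0.0, 1.571]
contact_force: [-1.8, -0.3, 9.1]
opening: 0.476
```

```bash
python3 -m creep '40 0 0 -0.5 0;40 0 0 -4 0;40 0 0 -8 0;40 0 0 -11 0;40 0 0 -11 0;40 0 0 -11 0'; python3 - <<'E'
from meas import *
p,d=grab_frame("side"); cv2.imwrite("pics/side3.png",cv2.resize(p[180:380,180:430],(750,600),interpolation=3))
E
```

```text
clock: 3.95
eef_pos: [429.6, 216.5, 282.6]
tcp_rot: [3.138, -0.001, 1.571]
contact_force: [-0.4, 0.4, -0.5]
opening: 0.472
```

View pics/side3.png

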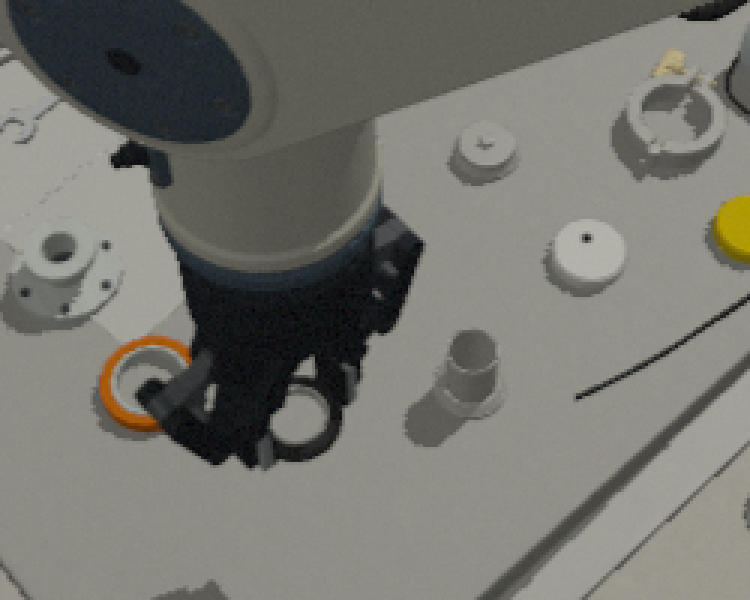

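The ring is held level in the jaws at about crop (300,415). I'll carry it to the small port and lower it.

```bash
python3 -m creep '40 0.87 20.1 0 0;40 0.87 20.1 0 0;40 0.87 20.1 0 0;40 0.87 20.1 0 0;40 0.87 20.1 0 0;40 0.87 20.1 0 0;40 0.87 20.1 4 0;40 0.87 20.1 6 0;40 0.87 20.1 6.6 0;40 0.87 20.1 6.6 0;40 0.87 20.1 6.6 0'; python3 - <<'E'
from meas import *
p,d=grab_frame("side"); cv2.imwrite("pics/side4.png",cv2.resize(p[160:340,100:325],(750,600),interpolation=3))
E
```

```text
clock: 5.1
eef_pos: [630.3, 225.4, 216.8]
tcp_rot: [3.14, 0.0, 1.572]
contact_force: [-0.1, 0.0, 0.4]
opening: 0.474
```

View pics/side4.png

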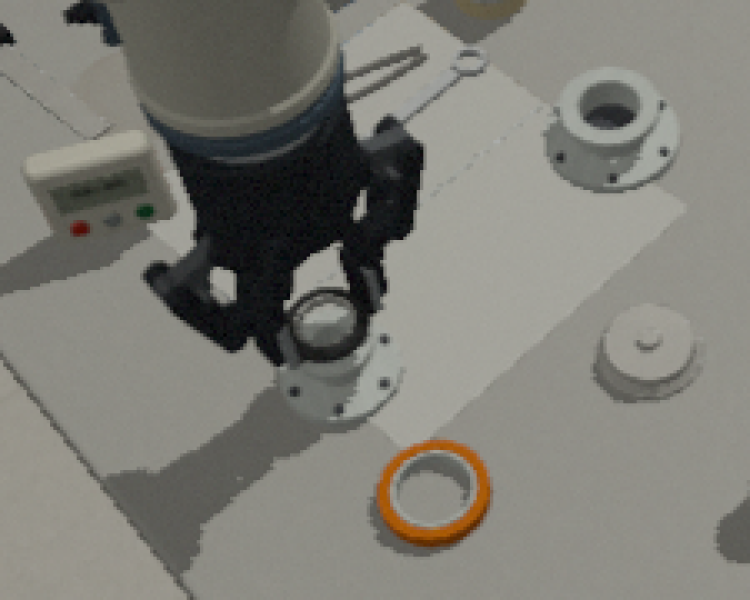

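The ring hangs about 13 mm above the port at crop (325,325). I'll lower it to seat and release.

```bash
python3 -m creep '40 0 0 0.6 0;40 0 0 1.0 0;40 0 0 1.2 0;40 0 0 1.28 0;40 0 0 1.28 0;66 0 0 1.28 0;66 0 0 1.28 0;66 0 0 1.28 0;66 0 0 1.28 0;66 0 0 -3 0;66 0 0 -7 0;66 0 0 -9 0;66 0 0 -9 0'; 
```

```text
clock: 6.45
eef_pos: [631.5, 225.8, 311.1]
tcp_rot: [3.133, -0.002, 1.571]
contact_force: [0.9, 0.2, -0.3]
opening: 0.661
```

```bash
python3 -m creep '66 -12.33 -20.25 0 0;66 -12.33 -20.25 0 0;66 -12.33 -20.25 0 0;66 -12.33 -20.25 0 0;66 -12.33 -20.25 0 0;66 -12.33 -20.25 0 0;66 -12.33 -20.25 3 0;66 -12.33 -20.25 4 0;66 -12.33 -20.25 4 0'; python3 - <<'E'
from meas import *
for n in("side","top"):
    p,d=grab_frame(n); cv2.imwrite(f"pics/{n}5.png",p)
p=cv2.imread("pics/side5.png")
cv2.imwrite("pics/side5c.png",cv2.resize(p[220:360,140:390],(800,448),interpolation=3))
# ring vs. port
for n,c in(("side",(199,262)),("top",(219,195))):
    img=cv2.imread(f"pics/{n}5.png")
    try:
        ce,ax=blob(img,c,15,lambda x:g(x)<75); P=ray(n,*ce,37);k_,D,T=K(n); dd=(T[:3,:3]@P+T[:3,3])[2]
        print(n,ce,P.round(1),np.round(np.array(ax)*dd/k_[0,0],1))
    except Exception as e: print(e)
E
```

```text
clock: 7.35
eef_pos: [429.0, 102.5, 267.5]
tcp_rot: [3.137, -0.001, 1.572]
contact_force: [0.4, 0.5, 0.3]
opening: 0.661
side (198.70094299316406, 261.5377769470215) [627.6 225.9  37. ] [37.  42.4]
top (218.24849573771158, 194.72829310099283) [631.7 226.6  37. ] [39.5 45.3]
```

View pics/side5c.png

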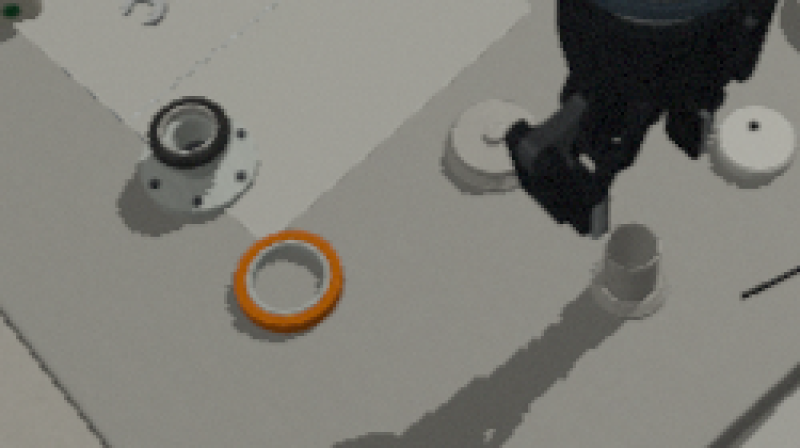

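```bash
python3 -m creep '66 0 0 4 0;66 0 0 7 0;66 0 0 8.6 0;66 0 0 8.75 0;66 0 0 8.75 0;38 0 0 8.75 0;38 0 0 8.75 0;38 0 0 8.75 0;38 0 0 8.75 0;38 0 0 8.75 0;38 0 0 8.75 0' 40
```

```text
clock: 8.55
eef_pos: [431.1, 103.0, 182.7]
tcp_rot: [3.131, -0.003, 1.572]
contact_force: [-1.2, 0.1, 8.1]
opening: 0.455
```

```bash
python3 -m creep '38 0 0 0 0;38 0 0 0 0'; python3 - <<'E'
from meas import *
p,d=grab_frame("side"); cv2.imwrite("pics/side6.png",cv2.resize(p[180:380,200:450],(750,600),interpolation=3))
E
```

```text
clock: 8.75
eef_pos: [431.4, 103.1, 183.4]
tcp_rot: [3.13, -0.003, 1.572]
contact_force: [0.3, 0.2, -1.7]
opening: 0.459
```

View pics/side6.png

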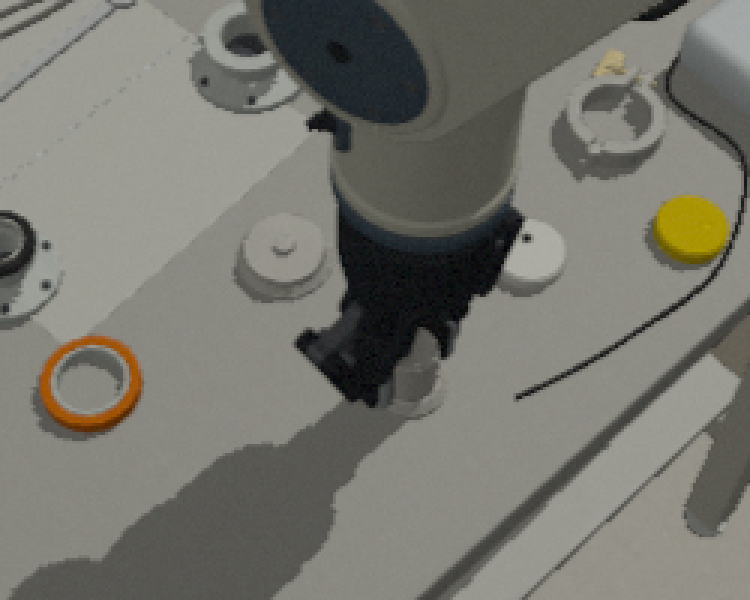

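```bash
python3 -m creep '38 0 0 -1 0;38 0 0 -5 0;38 0 0 -10 0;38 4 6.5 -11.5 0;38 8 13 -11.5 0;38 12.3 19.9 -11.5 0;38 12.3 19.9 -11.5 0;38 12.3 19.9 -11.5 0;38 12.3 19.9 -11.5 0;38 12.3 19.9 -11.5 0;38 12.3 19.9 -9 0;38 12.3 19.9 -6.5 0;38 12.3 19.9 -5.2 0;38 12.3 19.9 -5.2 0;38 12.3 19.9 -5.2 0'; python3 - <<'E'
from meas import *
for n in("side","top"):
    p,d=grab_frame(n); cv2.imwrite(f"pics/{n}7.png",p)
p=cv2.imread("pics/side7.png")
cv2.imwrite("pics/side7c.png",cv2.resize(p[190:310,130:280],(750,600),interpolation=3))
E
```

```text
clock: 10.3
eef_pos: [629.4, 225.8, 238.4]
tcp_rot: [3.131, -0.003, 1.572]
contact_force: [-1.0, -0.2, -0.6]
opening: 0.463
```

View pics/side7c.png

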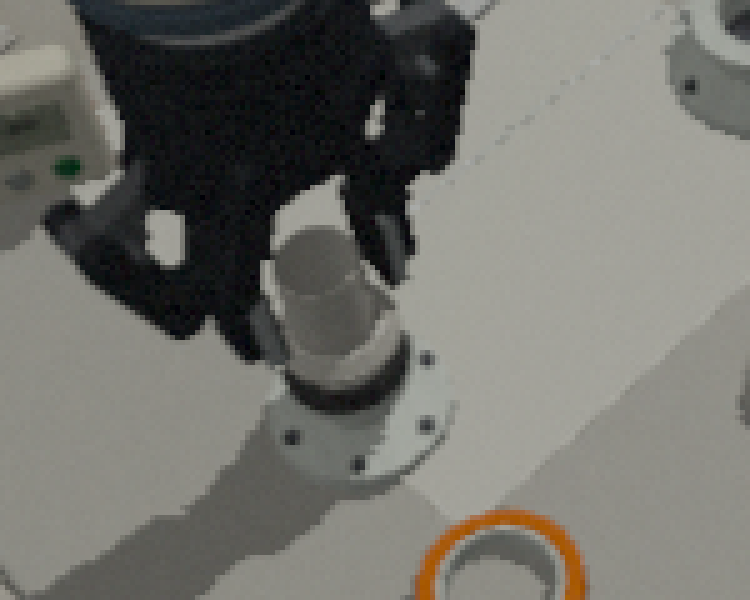

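```bash
python3 - <<'E'
from h import *
print(ray("side",193.5,241.3,97), proj("side",[629.5,226,55]),proj("side",[629.5,226,97]))
# flange bottom ellipse extents predicted in crop coordinates
for z,r,n,c in((55,20,"flange bot",(629.5,226)),(40,21.5,"ring top",(629.5,226))):
    a=np.linspace(0,6.28,60); q=(proj("side",[[c[0]+r*np.cos(t),c[1]+r*np.sin(t),z] for t in a])-[130,190])*5
    print(n,q.min(0).round(),q.max(0).round())
E
```

```text
[625.09950689 224.31120733  97.        ] [[195.94884622 254.88748998]] [[190.95456864 240.1592816 ]]
flange bot [267. 273.] [392. 377.]
ring top [272. 294.] [404. 406.]
```

```bash
python3 -m creep '38 0.05 0.2 0.6 0;38 0.05 0.2 1.1 0;38 0.05 0.2 1.4 0;38 0.05 0.2 1.5 0;38 0.05 0.2 1.55 0;38 0.05 0.2 1.55 0'
```

```text
clock: 11.0
eef_pos: [632.1, 226.7, 223.6]
tcp_rot: [3.129, -0.003, 1.572]
contact_force: [-0.1, 1.0, -1.3]
opening: 0.455
```

```bash
python3 -m creep '38 0 0 0.1 0;38 0 0 0.15 0;38 0 0 0.15 0'; python3 - <<'E'
from meas import *
p,d=grab_frame("side")
cv2.imwrite("pics/side8c.png",cv2.resize(p[190:310,130:280],(750,600),interpolation=3))
E
```

```text
clock: 11.3
eef_pos: [632.3, 226.8, 223.2]
tcp_rot: [3.128, -0.004, 1.572]
contact_force: [-3.7, 0.0, 6.7]
opening: 0.455
```

View pics/side8c.png

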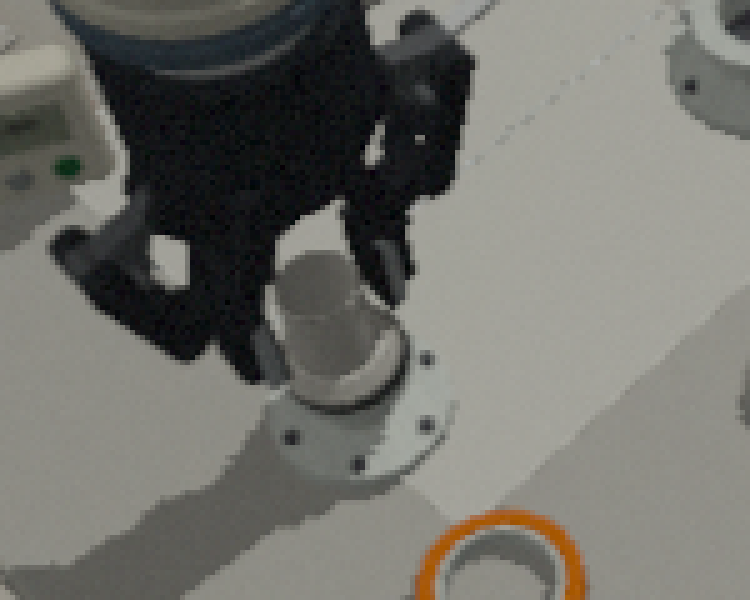

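```bash
python3 -m creep '66 0 0 0 0;66 0 0 0 0;66 0 0 0 0;66 0 0 -3 0;66 0 0 -7 0;66 0 0 -9 0;66 0 0 -9 0'; python3 - <<'E'
from meas import *
for n in("side","top"):
    p,d=grab_frame(n); cv2.imwrite(f"pics/{n}9.png",p)
p=cv2.imread("pics/side9.png")
cv2.imwrite("pics/side9c.png",cv2.resize(p[190:310,130:280],(750,600),interpolation=3))
E
```

```text
clock: 12.05
eef_pos: [632.2, 226.9, 316.9]
tcp_rot: [3.123, -0.006, 1.572]
contact_force: [0.6, -0.9, 0.9]
opening: 0.658
```

View pics/side9c.png

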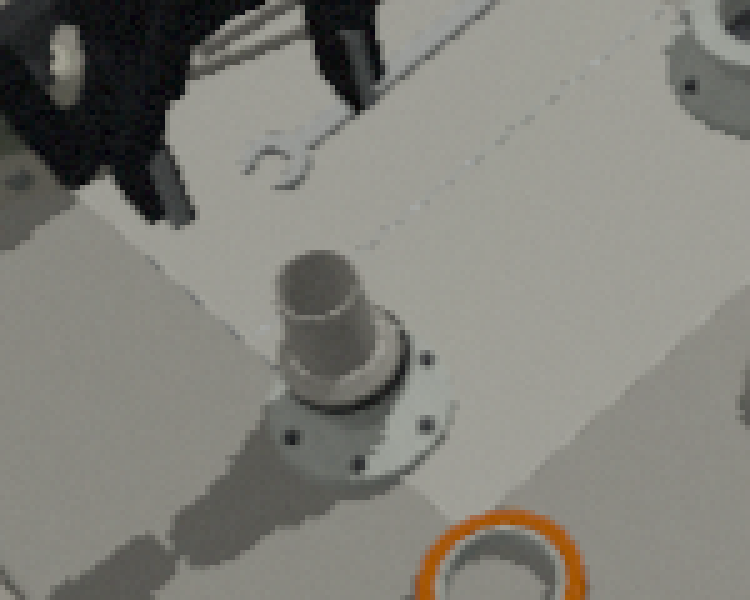

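```bash
python3 -m creep '66 -23 -18.9 0 0;66 -23 -18.9 0 0;66 -23 -18.9 0 0;66 -23 -18.9 0 0;66 -23 -18.9 0 0;66 -23 -18.9 0 0;66 -23 -18.9 0 0;66 -23 -18.9 0 0;66 -23 -18.9 3 0;66 -23 -18.9 6 0;66 -23 -18.9 6 0;66 -23 -18.9 6 0'; python3 - <<'E'
from meas import *
for n in("side","top"):
    p,d=grab_frame(n); cv2.imwrite(f"pics/{n}10.png",p)
p=cv2.imread("pics/top10.png")
cv2.imwrite("pics/top10c.png",cv2.resize(p[170:230,180:260],(800,600),interpolation=3))
p=cv2.imread("pics/side10.png")
cv2.imwrite("pics/side10c.png",cv2.resize(p[180:340,280:480],(750,600),interpolation=3))
print(ray("side",130+318/5-.4,190+286/5-.4,82))
E
```

```text
clock: 13.35
eef_pos: [443.4, -2.9, 249.4]
tcp_rot: [3.13, -0.004, 1.573]
contact_force: [0.7, 0.8, 0.9]
opening: 0.658
[627.12566998 226.85918725  82.        ]
```

View pics/top10c.png

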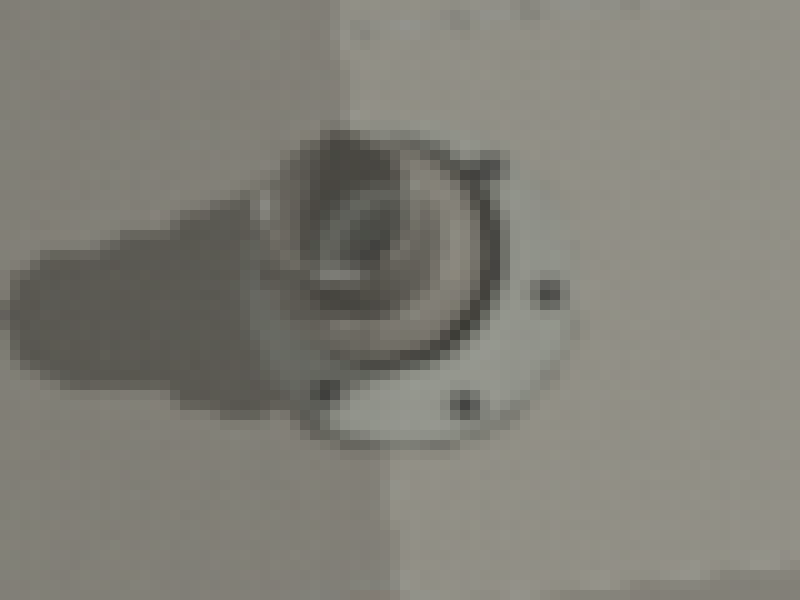

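View pics/side10c.png

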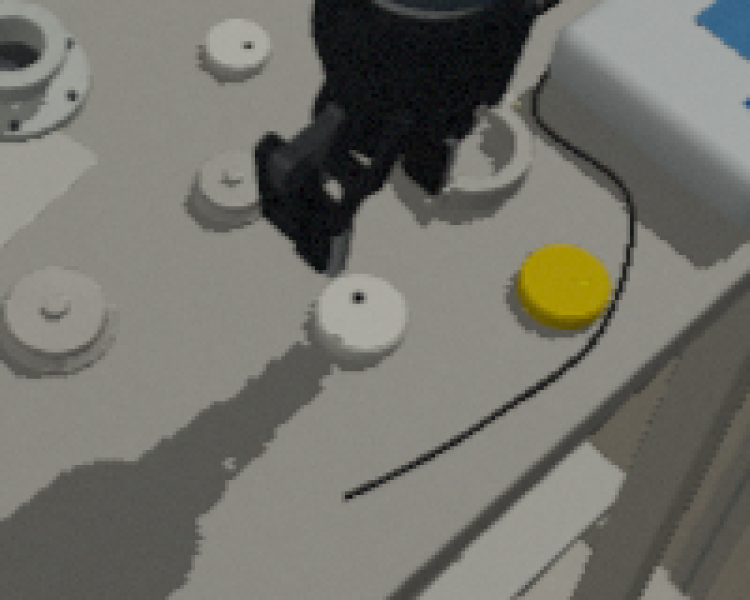

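The nipple stands concentric on the ring (rim at top-crop (335,207)). The gripper is above the white puck, and yellow, clamp and spare are all clear. I'll descend on the puck.

```bash
python3 -m creep '66 0 -0.1 4 0;66 0 -0.1 6.5 0;66 0 -0.1 7.2 0;66 0 -0.1 7.5 0;66 0 -0.1 7.55 0;40 0 -0.1 7.55 0;40 0 -0.1 7.55 0;40 0 -0.1 7.55 0;40 0 -0.1 7.55 0;40 0 -0.1 7.55 0;40 0 -0.1 7.55 0' 40
python3 - <<'E'
from h import *
print(ray("top",180+335/10-.5,170+207/10-.5,82))
E
```

```text
clock: 14.55
eef_pos: [444.6, -2.8, 176.5]
tcp_rot: [3.125, -0.004, 1.572]
contact_force: [-2.4, 0.8, 7.7]
opening: 0.476
[630.28342815 229.25264834  82.        ]
```

```bash
python3 -m creep '40 0 0 -1 0;40 0 0 -5 0;40 0 0 -10 0;40 0 0 -13 0;40 23 18.6 -13 0;40 23 18.6 -13 0;40 23 18.6 -13 0;40 23 18.6 -13 0;40 23 18.6 -13 0;40 23 18.6 -13 0;40 23 18.6 -13 0;40 23 18.6 -13 0;40 23 18.6 -13 0;40 23 18.6 -11 0;40 23 18.6 -9.2 0;40 23 18.6 -9.2 0;40 23 18.6 -9.2 0'; python3 - <<'E'
from meas import *
for n in("side","top"):
    p,d=grab_frame(n); cv2.imwrite(f"pics/{n}11.png",p)
p=cv2.imread("pics/side11.png")
cv2.imwrite("pics/side11c.png",cv2.resize(p[190:310,130:280],(750,600),interpolation=3))
E
```

```text
clock: 16.25
eef_pos: [628.3, 226.2, 273.1]
tcp_rot: [3.125, -0.004, 1.571]
contact_force: [0.4, 0.3, -0.3]
opening: 0.472
```

View pics/side11c.png

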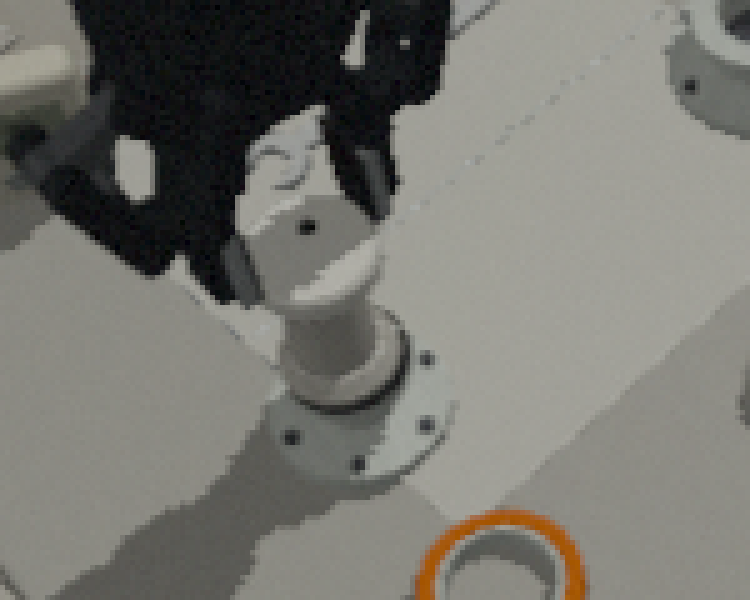

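```bash
python3 - <<'E'
from h import *
for c in((627.1,226.9),(626,226),(630,226)):
    a=np.linspace(0,6.28,60); q=(proj("side",[[c[0]+21.5*np.cos(t),c[1]+21.5*np.sin(t),z] for t in a for z in(96.6,107.1)])-[129.6,189.6])*5
    print(c,q.min(0).round(),q.max(0).round())
E
```

```text
(627.1, 226.9) [231. 184.] [379. 318.]
(626, 226) [236. 184.] [384. 319.]
(630, 226) [228. 176.] [376. 311.]
```

```bash
python3 -m creep '40 0.12 -0.03 0.6 0;40 0.12 -0.03 1.1 0;40 0.12 -0.03 1.4 0;40 0.12 -0.03 1.5 0;40 0.12 -0.03 1.5 0;40 0.12 -0.03 1.5 0'
```

```text
clock: 16.95
eef_pos: [628.8, 228.0, 259.1]
tcp_rot: [3.124, -0.004, 1.572]
contact_force: [-2.2, 0.3, 4.5]
opening: 0.473
```

Contact at the expected height. I'll release.

```bash
python3 -m creep '66 0 0 0 0;66 0 0 0 0;66 0 0 0 0;66 0 0 0 0;66 0 0 -3 0;66 0 0 -6 0;66 0 0 -7 0;66 0 0 -7 0'; python3 - <<'E'
from meas import *
for n in("side","top"):
    p,d=grab_frame(n); cv2.imwrite(f"pics/{n}12.png",p)
p=cv2.imread("pics/side12.png")
cv2.imwrite("pics/side12c.png",cv2.resize(p[190:310,130:280],(750,600),interpolation=3))
E
```

```text
clock: 17.75
eef_pos: [628.0, 227.9, 330.7]
tcp_rot: [3.12, -0.005, 1.572]
contact_force: [-0.1, -0.1, -0.5]
opening: 0.659
```

View pics/side12c.png

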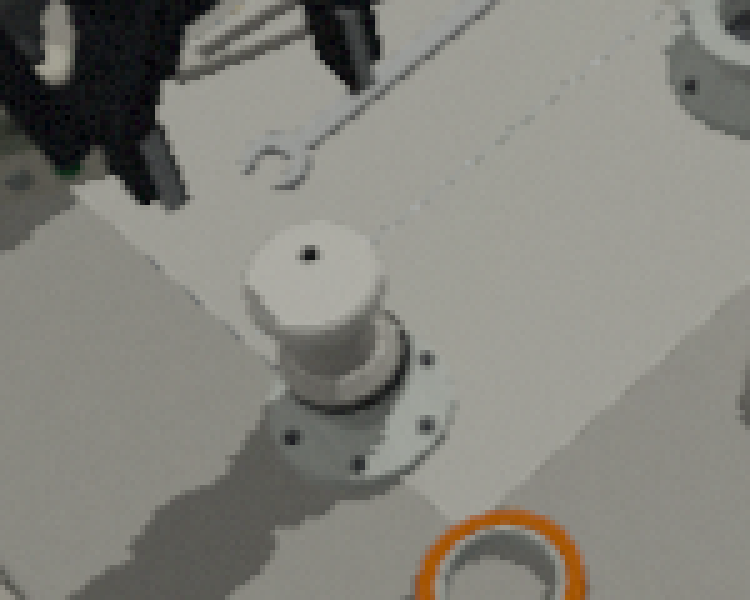

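```bash
python3 -m creep '82 0.45 -8.5 0 0;82 0.45 -8.5 0 0;82 0.45 -8.5 0 0;82 0.45 -8.5 4 0;82 0.45 -8.5 9 0;82 0.45 -8.5 13 0;82 0.45 -8.5 14 0;82 0.45 -8.5 14 0'; python3 - <<'E'
from meas import *
for n in("side",):
    p,d=grab_frame(n); cv2.imwrite("pics/side13c.png",cv2.resize(p[210:350,150:325],(750,600),interpolation=3))
E
```

```text
clock: 18.65
eef_pos: [544.1, 232.1, 184.7]
tcp_rot: [3.128, -0.002, 1.572]
contact_force: [-1.0, 0.5, 0.9]
opening: 0.818
```

View pics/side13c.png

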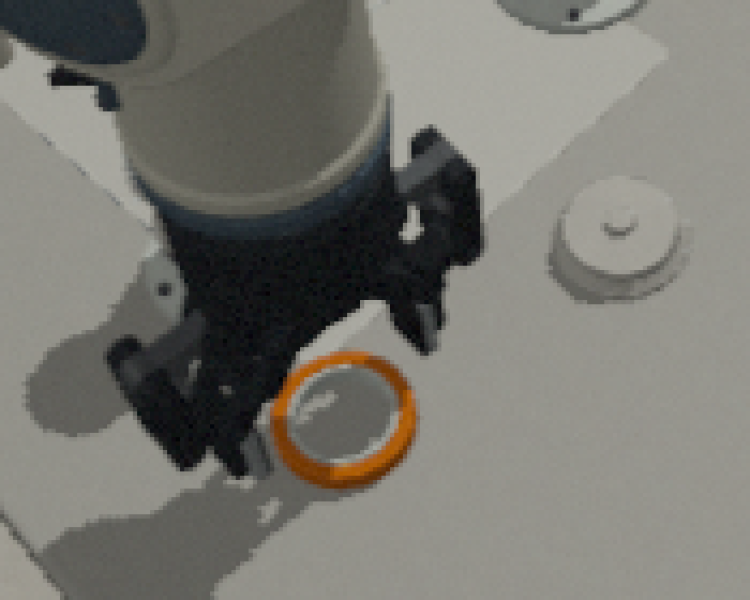

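```bash
python3 -m creep '82 0 0 0.6 0;82 0 0 1.1 0;82 0 0 1.3 0;82 0 0 1.3 0;52 0 0 1.3 0;52 0 0 1.3 0;52 0 0 1.3 0;52 0 0 1.3 0;52 0 0 1.3 0;52 0 0 1.3 0' 40
```

```text
clock: 19.7
eef_pos: [545.2, 232.6, 174.6]
tcp_rot: [3.125, -0.004, 1.572]
contact_force: [-2.2, -0.8, 9.8]
opening: 0.616
```

```bash
python3 -m creep '52 0 0 -1 0;52 0 0 -5 0;52 0 0 -10 0;52 0 0 -12 0;52 -20.7 11.1 -12 0;52 -20.7 11.1 -12 0;52 -20.7 11.1 -12 0;52 -20.7 11.1 -12 0;52 -20.7 11.1 -12 0;52 -20.7 11.1 -12 0;52 -20.7 11.1 -12 0;52 -20.7 11.1 -8 0;52 -20.7 11.1 -5.5 0;52 -20.7 11.1 -4.5 0;52 -20.7 11.1 -4.5 0;52 -20.7 11.1 -4.5 0'; python3 - <<'E'
from meas import *
for n in("side","top"):
    p,d=grab_frame(n); cv2.imwrite(f"pics/{n}14.png",p)
p=cv2.imread("pics/side14.png")
cv2.imwrite("pics/side14c.png",cv2.resize(p[120:240,210:360],(750,600),interpolation=3))
E
```

```text
clock: 21.3
eef_pos: [656.0, 26.4, 221.8]
tcp_rot: [3.124, -0.004, 1.573]
contact_force: [-0.2, -0.5, -0.0]
opening: 0.615
```

View pics/side14c.png

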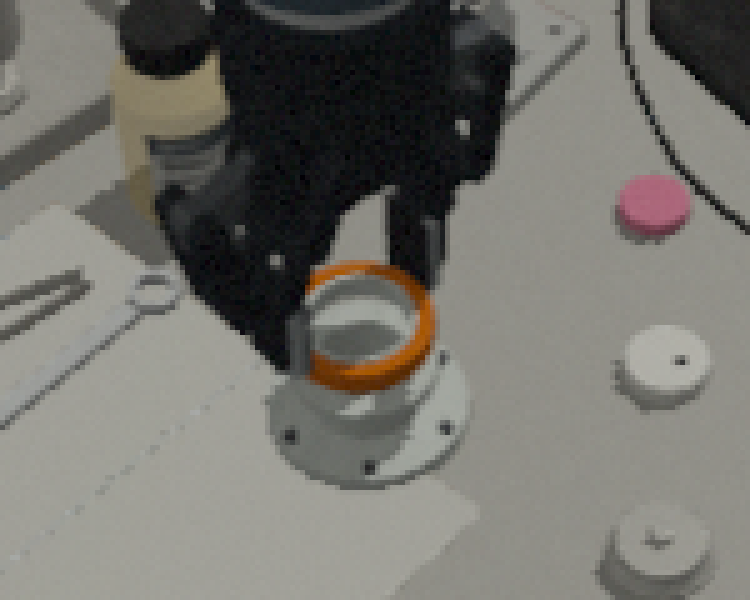

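```bash
python3 -m creep '52 -0.04 -0.03 0.7 0;52 -0.04 -0.03 1.2 0;52 -0.04 -0.03 1.45 0;52 -0.04 -0.03 1.55 0;52 -0.04 -0.03 1.55 0;52 -0.04 -0.03 1.55 0'; python3 - <<'E'
from meas import *
p,d=grab_frame("side")
cv2.imwrite("pics/side15c.png",cv2.resize(p[120:240,210:360],(750,600),interpolation=3))
E
```

```text
clock: 22.0
eef_pos: [656.3, 25.6, 206.8]
tcp_rot: [3.122, -0.004, 1.572]
contact_force: [-0.8, 0.3, 1.1]
opening: 0.614
```

View pics/side15c.png

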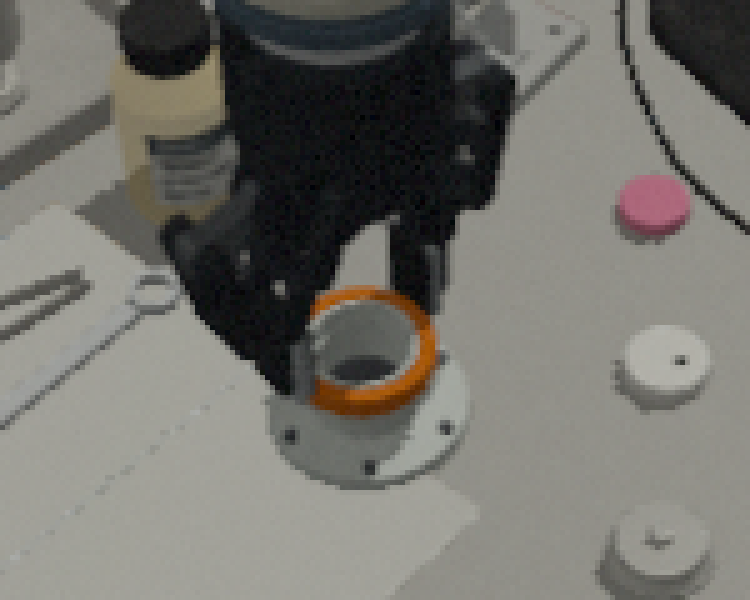

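The ring sits on the port flange. I'll lower a hair, release, and lift.

```bash
python3 -m creep '52 0 0 0.05 0;82 0 0 0.05 0;82 0 0 0.05 0;82 0 0 0.05 0;82 0 0 0.05 0;82 0 0 -3 0;82 0 0 -6 0;82 0 0 -7 0;82 7.5 -12 -7 0;82 7.5 -12 -7 0;82 7.5 -12 -7 0;82 7.5 -12 -7 0;82 7.5 -12 -7 0;82 7.5 -12 -7 0'; python3 - <<'E'
from meas import *
for n in("side","top"):
    p,d=grab_frame(n); cv2.imwrite(f"pics/{n}16.png",p)
p=cv2.imread("pics/side16.png")
cv2.imwrite("pics/side16c.png",cv2.resize(p[150:310,210:410],(750,600),interpolation=3))
for n,c in(("side",(281,187)),("top",(328,180))):
    img=cv2.imread(f"pics/{n}16.png")
    ce,ax=blob(img,c,22,lambda x:sat(x)>50); P=ray(n,*ce,37);k_,D,T=K(n); dd=(T[:3,:3]@P+T[:3,3])[2]
    print(n,P.round(1),np.round(np.array(ax)*dd/k_[0,0],1))
E
```

```text
clock: 23.45
eef_pos: [535.8, 100.0, 274.8]
tcp_rot: [3.121, -0.004, 1.572]
contact_force: [0.7, 0.6, -0.0]
opening: 0.823Traceback (most recent call last):
  File "<stdin>", line 8, in <module>
  File "meas.py", line 9, in blob
    k=max(cs,key=cv2.contourArea); e=cv2.fitEllipse(cv2.convexHull(k))
ValueError: max() iterable argument is empty
```

View pics/side16c.png

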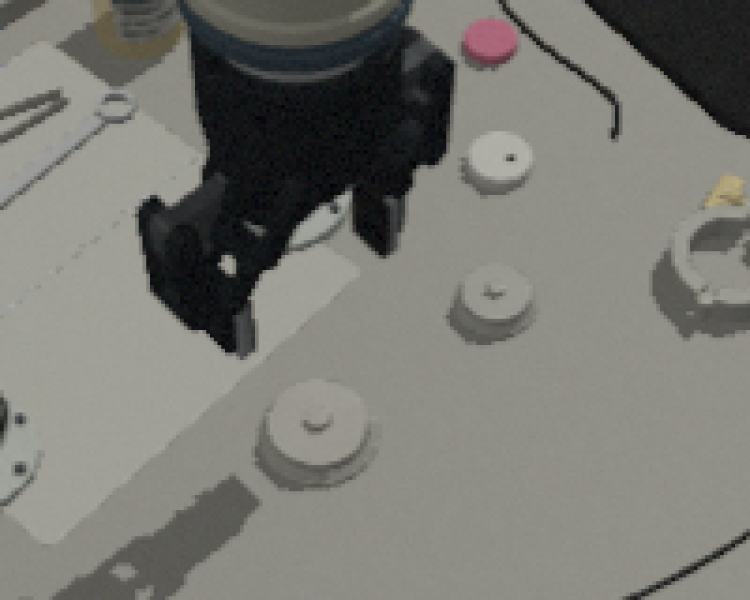

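```bash
python3 -m creep '82 0.1 -0.2 5 0;82 0.1 -0.2 8 0;82 0.1 -0.2 9.3 0;82 0.1 -0.2 9.7 0;82 0.1 -0.2 9.8 0;52 0.1 -0.2 9.8 0;52 0.1 -0.2 9.8 0;52 0.1 -0.2 9.8 0;52 0.1 -0.2 9.8 0;52 0.1 -0.2 9.8 0;52 0.1 -0.2 9.8 0' 50; python3 - <<'E'
from meas import *
for n in("side","top"):
    p,d=grab_frame(n); cv2.imwrite(f"pics/{n}17.png",p)
p=cv2.imread("pics/side17.png")
cv2.imwrite("pics/side17c.png",cv2.resize(p[150:310,210:410],(750,600),interpolation=3))
E
```

```text
clock: 24.65
eef_pos: [536.6, 101.2, 178.4]
tcp_rot: [3.119, -0.004, 1.572]
contact_force: [-1.3, -1.8, 6.7]
opening: 0.617
```

View pics/side17c.png

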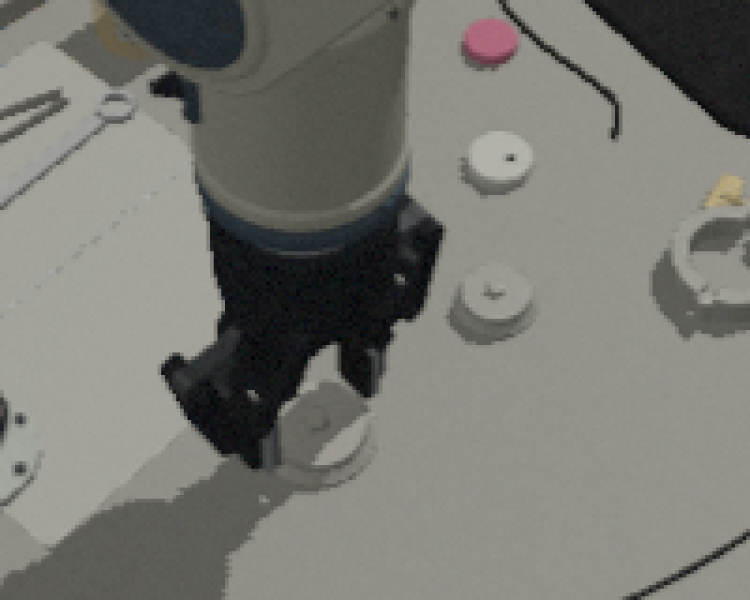

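View pics/top17.png

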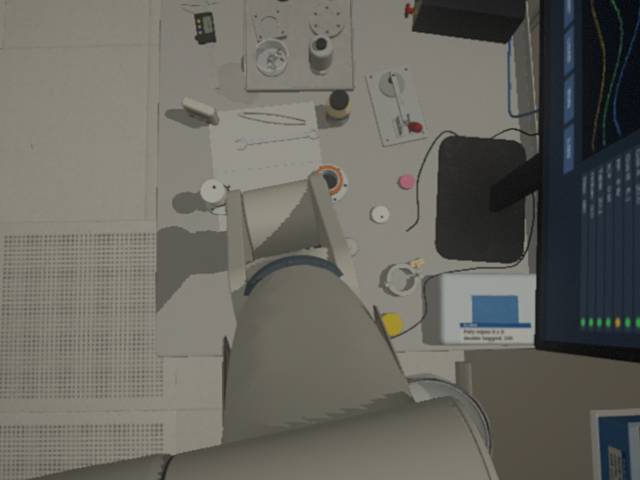

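```bash
python3 -m creep '52 0 0 -1 0;52 0 0 -5 0;52 0 0 -9 0;52 -7.55 12 -10 0;52 -7.55 12 -10 0;52 -7.55 12 -10 0;52 -7.55 12 -10 0;52 -7.55 12 -10 0;52 -7.55 12 -8 0;52 -7.55 12 -6 0;52 -7.55 12 -5.7 0;52 -7.55 12 -5.7 0'; python3 - <<'E'
from meas import *
for n in("side","top"):
    p,d=grab_frame(n); cv2.imwrite(f"pics/{n}18.png",p)
p=cv2.imread("pics/side18.png")
cv2.imwrite("pics/side18c.png",cv2.resize(p[120:240,210:360],(750,600),interpolation=3))
E
```

```text
clock: 25.95
eef_pos: [654.3, 26.2, 237.6]
tcp_rot: [3.121, -0.004, 1.572]
contact_force: [-0.1, -0.6, -0.0]
opening: 0.614
```

View pics/side18c.png

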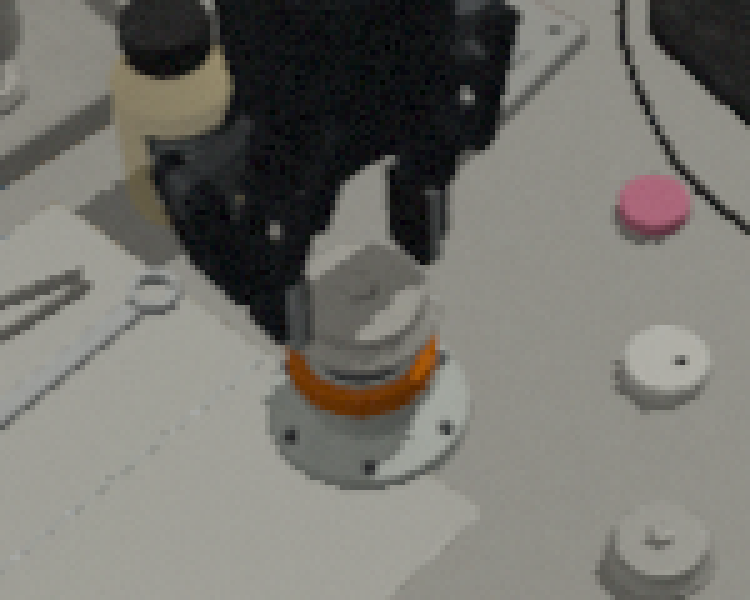

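```bash
python3 - <<'E'
from h import *
img=cv2.imread("pics/side18.png")
print("knob",ray("side",209.6+363/5,119.6+288/5,75))
for c,z in(((652,25.5),(32,42)),((655,25.5),(32,42)),((652,25.5),(59.2,69)),((652,22.5),(59.2,69)),((655,25.5),(59.2,69))):
    a=np.linspace(0,6.28,60); q=(proj("side",[[c[0]+27.5*np.cos(t),c[1]+27.5*np.sin(t),zz] for t in a for zz in z])-[209.6,119.6])*5
    print(c,z,q.min(0).round(),q.max(0).round())
E
```

```text
knob [649.29150645  26.48073833  75.        ]
(652, 25.5) (32, 42) [288. 286.] [442. 420.]
(655, 25.5) (32, 42) [283. 281.] [436. 416.]
(652, 25.5) (59.2, 69) [283. 235.] [440. 372.]
(652, 22.5) (59.2, 69) [289. 231.] [446. 367.]
(655, 25.5) (59.2, 69) [277. 231.] [434. 367.]
```

```bash
python3 -m creep '52 0 0.2 0.7 0;52 0 0.2 1.3 0;52 0 0.2 1.6 0;52 0 0.2 1.72 0;52 0 0.2 1.75 0;52 0 0.2 1.75 0'
```

```text
clock: 26.65
eef_pos: [657.7, 26.0, 221.4]
tcp_rot: [3.118, -0.004, 1.572]
contact_force: [0.1, -0.4, -1.8]
opening: 0.612
```

```bash
python3 -m creep '52 0 0 0.08 0;52 0 0 0.13 0;52 0 0 0.13 0'; python3 - <<'E'
from meas import *
p,d=grab_frame("side")
cv2.imwrite("pics/side19c.png",cv2.resize(p[120:240,210:360],(750,600),interpolation=3))
E
```

```text
clock: 26.95
eef_pos: [657.9, 26.0, 220.5]
tcp_rot: [3.118, -0.004, 1.572]
contact_force: [-1.0, -0.3, 2.9]
opening: 0.613
```

View pics/side19c.png

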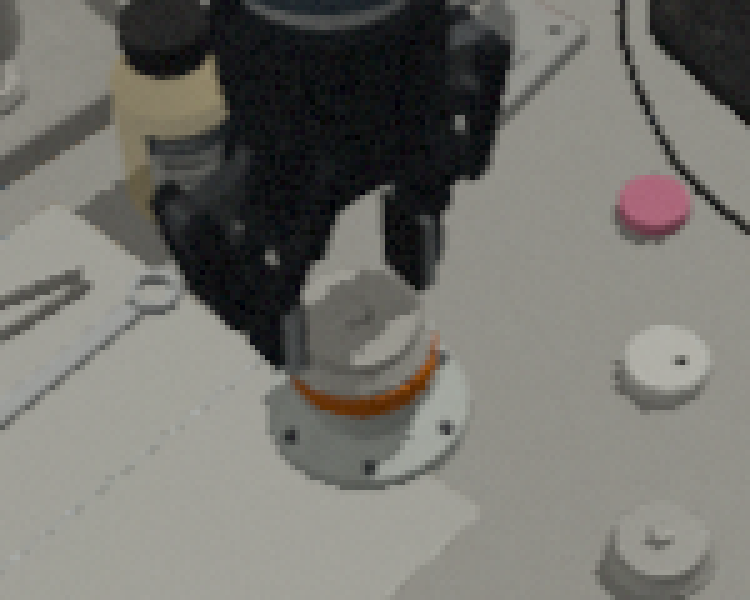

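Contact felt and the blank is centred on the ring. I'll release, lift, and back the arm off for clear views.

```bash
python3 -m creep '82 0 0 0 0;82 0 0 0 0;82 0 0 0 0;82 0 0 0 0;82 0 0 -3 0;82 0 0 -7 0;82 0 0 -12 0;82 0 0 -16 0;82 0 -10 -16 0;82 0 -20 -16 0;82 0 -25 -16 0;82 0 -25 -16 0;82 0 -25 -16 0;82 0 -25 -16 0;82 0 -25 -16 0;82 0 -25 -16 0' ; python3 - <<'E'
from meas import *
for n in("side","top"):
    p,d=grab_frame(n); cv2.imwrite(f"pics/{n}20.png",p)
    np.save(f"{n}20.npy",d)
p=cv2.imread("pics/side20.png");t=cv2.imread("pics/top20.png")
a=cv2.resize(p[150:300,160:320],(533,500),interpolation=3);b=cv2.resize(t[140:230,190:370],(800,400),interpolation=3)
cv2.imwrite("pics/side20c.png",a);cv2.imwrite("pics/top20c.png",b)
E
```

```text
clock: 28.6
eef_pos: [405.3, 25.1, 375.1]
tcp_rot: [3.116, -0.004, 1.572]
contact_force: [-0.7, -1.0, 0.2]
opening: 0.82
```

View pics/side20.png

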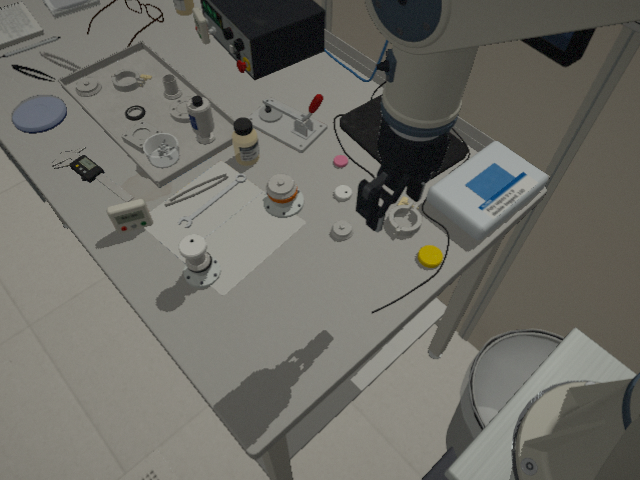

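View pics/top20c.png

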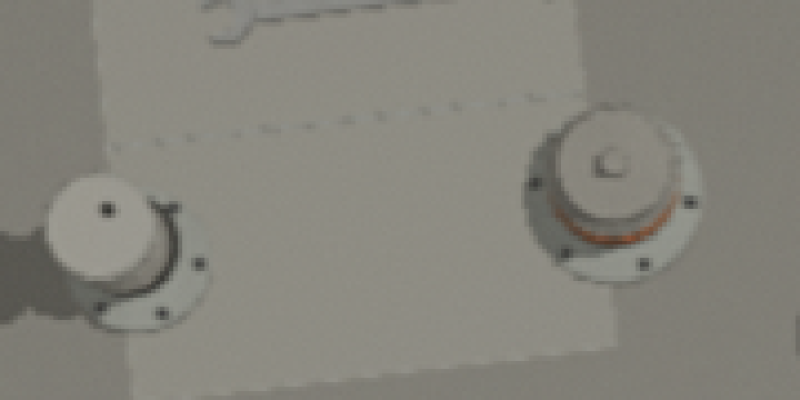

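```bash
python3 - <<'E'
from meas import *
s=180/800
f=lambda x,y:(x*s+190-.4,y*s+140-.4)
print("knob top",ray("top",*f(612,163),59),"LP ref top 656.4 26.1")
for th in(125,135):
    for n,c,z in(("top",(213,191),92.5),("side",(193,247),92.5)):
        img=cv2.imread(f"pics/{n}20.png")
        ce,ax=blob(img,c,14,lambda x:g(x)>th);print(th,n,np.round(ce,1),ray(n,*ce,z).round(1),np.round(ax,1))
print("puck top by eye",ray("top",*f(103,227),92.5),"SP ref top 631.9 225.8")
for n,uv in(("side",(193,247)),("top",(214,192)),("side",(283,187)),("top",(324,178))):
    w=cloud(n,np.load(n+"20.npy")); u,v=uv; print(n,uv,np.median(w[v-2:v+3,u-2:u+3].reshape(-1,3),0).round(1))
E
python3 - <<'E'
import cv2;p=cv2.imread("pics/side20.png")
cv2.imwrite("pics/side20d.png",cv2.resize(p[160:290,165:315],(692,600),interpolation=3))
E
```

```text
knob top [657.71906312  28.62996418  59.        ] LP ref top 656.4 26.1
125 top [215.6 188.6] [630.8 223.1  92.5] [25.6 32.9]
125 side [187.5 244.2] [629.9 233.2  92.5] [29.  44.8]
135 top [214.1 188.4] [631.1 225.7  92.5] [23.3 30.2]
135 side [191.9 239.8] [632.1 223.4  92.5] [30.1 32.5]
puck top by eye [627.13538855 228.01771722  92.5       ] SP ref top 631.9 225.8
side (193, 247) [619.8 229.8  91.7]
top (214, 192) [624.  225.4  94.3]
side (283, 187) [645.2  28.8  54.2]
top (324, 178) [655.1  34.5  57. ]
```

View pics/side20d.png

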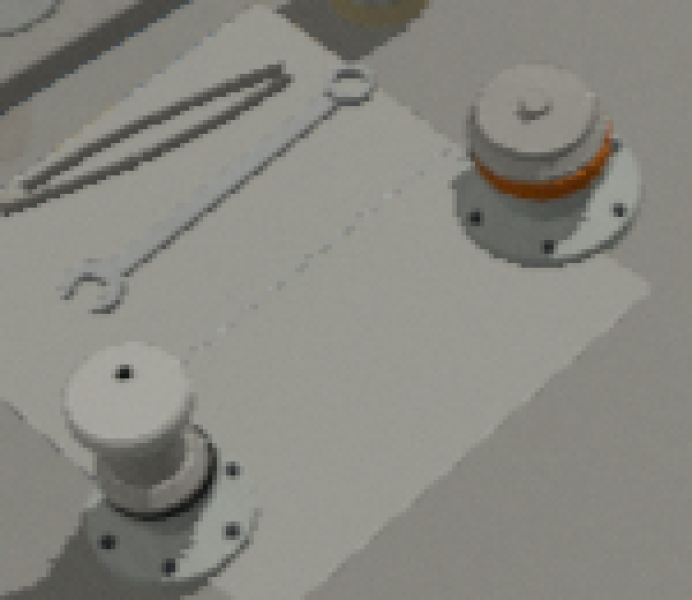

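```bash
python3 -c "
from rig import *
s=sense();print(s['clock'],abs(s['qvel']).max());print(sign_off())"
```

```text
28.7 0.006332015301469232
the job is handed in; nothing more can be done
None
```

Both ports are fitted up and the job is handed in, at 28.7 s of the 136 s allowed. The small port carries the black ring, nipple and large white puck. The large port carries the orange ring and large blank.

- **Final pictures:** both stacks look level and complete, the arm is clear of everything, and the spare small blank shows at the same pixel as at the start.
- **Centring (limit 10 mm):** in the top view each small-stack part lies about 1 to 4 mm off the one below. The blank is about 3 mm off the large port's centre. I placed the orange ring by its offset in the grip. My mask check of it from above failed because the arm was in the way, so its centring is judged from the side view only.
- **Heights:** all five parts touched down within about 1 mm of the expected height. Depth readings of the puck top were 92 and 94 mm, against 92 to 93 mm expected. On the blank they were 54 and 57 mm, where the knob top should be at 59 mm, but those readings fell beside the knob.
- **Disagreements:** the two cameras differ by about 2 to 4 mm, so I averaged them or compared within one view. The last automatic puck fits were spoiled by the pale paper and gave wrong sizes, so I read that centre by eye. The tool tilted by up to 0.026 rad during the job; the parts settled flat on release.

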